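Lay a sample tube in the viewing cradle and hold the inspection lamp over it

ROBOT

A 6-joint arm with a two-finger parallel gripper is mounted at the origin on the work surface. World frame = base frame: x ahead of the robot, y to its left, z up, the work surface at z = 0. Lengths are in m, angles in rad, forces in N, time in s.
With the tool pointing down it reaches from about 0.225 to 0.875 m from the base axis. Payload 3.4 kg.
Tool frame: the origin (TCP) lies at the very end of the fingers, on their centre line; the grasp point (between the pads) lies 19 mm behind it; z points along the fingers, y is the line along which they close (so a half turn about z gives the same grasp; the last joint's range is limited). The gripper opens to 85 mm and grips with 20 to 120 N. Pads are 22 mm wide; open, the fingers measure 114 mm over their backs; the gripper's body (76 mm by 85 mm) begins 54 mm behind the grasp point. The pads swing forward as they close: fully open they stand 13 mm farther back than shut.
Start: joints at [-1.389, 0.276, 1.505, -0, 1.361, -0.121], TCP at [0.171, -0.549, 0.231] pointing down, gripper open.
Joint ranges: [-2.89, 2.89], [-0.75, 2.08], [0.22, 2.7], [-1.18, 4.32], [0.11, 2.71], [-2.7, 2.7]. Speed limits (rad/s): [2.57, 2.57, 3.14, 3.14, 3.14, 3.14].

INTERFACE

Orientations are given as a unit quaternion [w, x, y, z].
In Python, from rig import get_state, optics, sign_off gives the robot as it stands.
- The arm moves only by the tool send_rows, never from a script. Its argument "increments" is a list of rows, each an object with "gripper": the gripper's target within -1 to 1 (shut at 1, half-way at 0, fully open at -1); "linear": the shift along the world's x, y, z in m, a list of three; "delta_rot": the turn, a rotation vector about the world's x, y, z in rad, a list of three. In form: [{"gripper": gripper, "linear": [dx, dy, dz], "delta_rot": [rx, ry, rz]}, ...]. A call has 1 to 8 rows; each row is the pose to reach, as a shift and turn from the pose commanded when the call began; what a row does not reach only later rows make up. A row lasts 1/10 s, in which the tool goes at most 50 mm and 8.59 degrees, less where a joint would pass 70% of its speed; a pose out of reach is approached as far as the arm can. A call with a gripper value outside its range is refused whole. The fingers move at their own pace and stop on an object; "newtons" is the grip in N (left out, the last holds). Time passes only in rows, so rows that repeat a pose let the fingers close. It gives the time, the measured TCP pose, the force, the opening and the grip force at its end, in the units of the state.
- get_state(): the state, without advancing time (a new reading comes with each control period).
- optics.get_image(name): name is "side" or "top"; returns a dict with "pixels" (384x512x3 uint8, blue, green, red), "K" (3x3 intrinsics, pixels), "k1" (the pictures are not rectified: a ray, as slopes to the right and down, at radius r is drawn at 1 + k1 r^2 times it, then the intrinsics apply), "rvec" (rotation vector, rad) and "tvec" (3), from world to camera coordinates, as OpenCV has them. Camera axes: x right, y down, z forward; pixel columns grow to the right and rows downward; lengths in m; the calibration is good to about 2 mm. A picture is of the moment at which its call begins. There is no depth.
- sign_off(): hands the job in; it is judged then, once.
The state is a dict: "clock": time; "qpos": joint angles; "qd": joint speeds; "effort": joint torques, N m; "position": TCP position; "ee_rot": TCP orientation; "contact_force": force on the tool from outside, world axes, zero at the start; "moment": the same for the moment, N m; "width": finger opening in m; "gripper_force": force on a finger pad.
Only numpy, scipy, OpenCV 4.12 (cv2) and the standard library are available. Lean on these libraries where they do the work, as an engineer would, in place of code of your own. Each camera call takes 0.05 s, during which the arm holds its last target. There are 200 camera calls.

TASK

Take the tall capped tube out of its rack and lay it gently on its side in the V cradle, resting on both saddles, and let go of it; either end may carry the cap. Then draw the inspection lamp out of its slanted holder, turn it upright with the lens down, and hold it over the middle of the lying tube with the lens about 10 cm above it: the program finishes while still holding the lamp there, still and touching nothing but the gripper. Do not drop the tube or the lamp, and leave the short jar, the tip box and the beaker where they are.

Things in the scene. Friction and masses are not known exactly. Their poses are not given: they have to be found in the camera images.
- tube: tall white sample tube with a blue screw cap, 120 mm long, 60 g (may vary by a third); body 30 mm diameter, cap 34 mm diameter over the last 20 mm. Origin at the centre of its bottom end, its z runs along the tube to the cap. At the start it stands upright in one of the rack's two pockets (either one), 25 mm deep in it
- tube_mid (a point): point on the tube's axis 50 mm from its bottom end: the part that should lie midway between the two saddles
- rack: fixed grey block 70 x 160 mm, 30 mm high (long side along its y), with two round pockets 33 mm wide and 25 mm deep at y = -45 and +45 mm; origin under its centre, z up. One pocket has the tall tube, the other the short jar. It stands on the robot's left or right
- cradle: fixed white viewing cradle near the middle: plate 70 x 100 mm, 10 mm thick, with two V saddles (90 degree V, each 10 mm thick along y, about 46 mm wide in x, their tips 40 mm above the table) at y = -30 and +30 mm; open space of 50 mm between them for the fingers. Origin under its centre, z up; the tube lies along its y axis
- cradle_seat (a point): point midway between the saddles, 42 mm above the table, through which the axis of a seated tube runs
- holder: fixed white lamp holder, plate 120 x 100 mm, with a round sleeve slanted 45 degrees in its x-z plane: from the sleeve's closed bottom to its open mouth one goes towards -x and up in equal parts (its -x side faces roughly the robot). Sleeve 34 mm inside, 42 mm outside, 75 mm deep. Origin on the table under the plate, z up. On the side of the robot where the rack is not
- holder_floor (a point): centre of the sleeve's inner floor, 40 mm above the table; the mouth's centre is 75 mm from it along the sleeve
- lamp: black pen-shaped inspection lamp, 150 mm long, 140 g (may vary by a third); body 26 mm diameter, head (lens end, first 30 mm) 30 mm diameter. Origin at the centre of the lens face, its z runs along the lamp from lens to tail: z straight up means upright, lens down. It starts lens first in the sleeve, slanted 45 degrees, its last 75 mm sticking out; it fits loosely and comes out along its axis
- jar: short white jar with a blue cap, 62 mm high, 30 mm diameter (cap 34 mm), standing in the rack's other pocket; leave alone. Origin at its bottom centre
- tip_box: closed grey pipette-tip box with a frosted lid, 87 x 122 x 73 mm, at the far side of the table; leave alone. Origin at its bottom centre
- beaker: glass beaker, 70 mm diameter, 85 mm high, at the far side of the table; leave alone. Origin at its bottom centre
There are look-alikes about, which are no part of the job. What is shaped like the lamp but pink is not meant.

How it is judged:
By the outcome, as a careful person would: the job done as asked, in the order asked, and still so for the second after the job is handed in, while the arm keeps its last pose, push and grip.
It also fails if it takes over 54 s, if anything falls off the work surface, if the arm or the gripper's body presses on something with over 40 N, if the wrist force passes 120 N, or if a joint passes its speed limit or range.

## Working session

There is one attempt and no reset: what is moved stays moved. The work goes in short steps, Python scripts to look and compute and a tool call to move; the robot and the scene stay as the last step left them, time stands still between calls to the robot, and variables do not carry over. Pictures are saved under pics/ and viewed, at most 10 in all, crops included, and the job is handed in when it is done.

Besides the shell and the picture viewer there is one more tool, called after "Emit:" as name([rows], argument=value, ...), one row to a line, values as JSON. send_rows: Moves the arm, as the interface text tells. Its arguments: {"type":"object","properties":{"increments":{"type":"array"},"newtons":{"type":"number"}},"required":["increments"]}

```bash
mkdir -p pics; cat > h.py <<'E'
import numpy as np, cv2
from rig import get_state, optics
def snap(n):
    d=optics.get_image(n); d['pixels']=np.array(d['pixels'],np.uint8); return d
def ray(d,u,v):
    K=np.array(d['K']); dist=np.array([0,0,0,0,0.]); dist[0]=d['k1']
    p=cv2.undistortPointsIter(np.array([[[u,v]]],float),K,dist,None,None,(3,50,1e-10))[0,0]
    R=cv2.Rodrigues(np.array(d['rvec'],float))[0]; t=np.array(d['tvec'],float).ravel()
    w=R.T@np.array([p[0],p[1],1]); return -R.T@t, w/np.linalg.norm(w)
def onz(d,u,v,z):
    c,w=ray(d,u,v); return c+w*(z-c[2])/w[2]
def tri(d1,p1,d2,p2):
    c1,w1=ray(d1,*p1); c2,w2=ray(d2,*p2)
    s=np.linalg.lstsq(np.c_[w1,-w2],c2-c1,rcond=None)[0]
    a,b=c1+s[0]*w1,c2+s[1]*w2; return (a+b)/2,np.linalg.norm(a-b)
def proj(d,P):
    dist=np.array([d['k1'],0,0,0,0.])
    return cv2.projectPoints(np.array(P,float).reshape(-1,1,3),np.array(d['rvec'],float),np.array(d['tvec'],float),np.array(d['K'],float),dist)[0].reshape(-1,2)
E
python3 - <<'E'
from h import *
for n in('top','side'):
    d=snap(n); cv2.imwrite(f'pics/{n}0.png',d['pixels']); np.save(f'{n}0.npy',d,allow_pickle=True); print(n,ray(d,256,192),d['K'],d['k1'])
print(get_state())
E
```

```text
top (array([ 0.3539417 , -0.01962567,  1.01659494]), array([ 0.23567803, -0.02715647, -0.97145169])) [[378.02687624   0.         256.64503457]
 [  0.         378.02687624 192.12487733]
 [  0.           0.           1.        ]] -0.10014940259182392
side (array([0.53749947, 0.73928712, 0.70637866]), array([ 0.05423039, -0.75658062, -0.65164778])) [[407.14235905   0.         263.86289927]
 [  0.         407.14235905 189.43697727]
 [  0.           0.           1.        ]] -0.09980673595410929
{'clock': 0.1, 'qpos': array([-1.38905784e+00,  2.76530844e-01,  1.50597556e+00,  3.76536190e-05,
        1.36073126e+00, -1.21004266e-01]), 'qd': array([-3.06521962e-04, -3.10066685e-03, -3.58434254e-03,  3.04547229e-05,
       -6.43788774e-04,  2.03972924e-03]), 'effort': array([ 6.71250364e-04, -4.17699909e+01, -2.46404672e+01, -2.50312060e-04,
        5.78254097e-03, -1.75342556e-06]), 'position': array([ 0.17135101, -0.54838867,  0.23053909]), 'ee_rot': array([-8.22685085e-04,  9.88565472e-01,  1.50790021e-01, -6.57204752e-06]), 'contact_force': array([-0.10883984,  0.02441819,  1.14717973]), 'moment': array([-0.03047909,  0.03271106,  0.03256102]), 'gripper_force': 0.0, 'width': 0.08521808462573875}
```

View pics/top0.png

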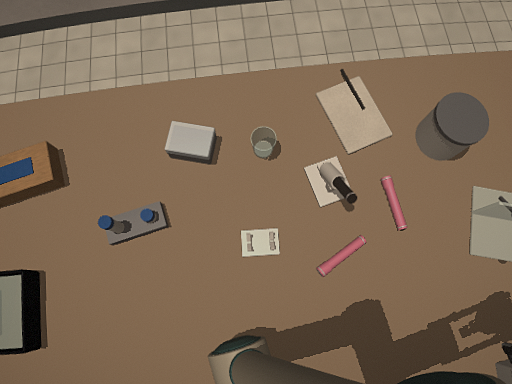

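View pics/side0.png

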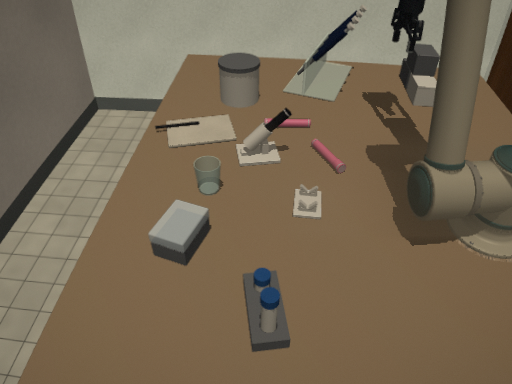

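Top view: the rack is at about (135,222). The tall tube's cap is at (105,222), and the jar is at (148,215). The cradle is at (260,242) and the holder at (328,182), with the black lamp's tail at (350,195). Lamp candidates are the black one in the holder (345,188), pink rods (395,203) and (342,255), and a thin pen (352,88). Only the one in the white slanted sleeve is black and lamp-shaped, so that is the lamp. I'll confirm it in an enlarged crop.

```bash
python3 - <<'E'
from h import *
T=np.load('top0.npy',allow_pickle=True).item(); S=np.load('side0.npy',allow_pickle=True).item()
def crop(d,x,y,w=80,h=60,f=5): return cv2.resize(d['pixels'][y:y+h,x:x+w],None,fx=f,fy=f,interpolation=cv2.INTER_CUBIC)
a=np.hstack([crop(T,95,195),crop(T,300,150)]); b=np.hstack([crop(S,230,100),crop(S,230,262)])
cv2.imwrite('pics/c1.png',np.vstack([a,b]))
for n,d in(('T',T),('S',S)):
    hsv=cv2.cvtColor(d['pixels'],cv2.COLOR_BGR2HSV)
    for nm,m in(('blue',cv2.inRange(hsv,(100,140,40),(125,255,255))),('white',cv2.inRange(hsv,(0,0,150),(180,70,255)))):
        c,_=cv2.findContours(m,cv2.RETR_EXTERNAL,cv2.CHAIN_APPROX_NONE)
        for k in c:
            if 30<cv2.contourArea(k)<3000 : print(n,nm,cv2.contourArea(k),cv2.boundingRect(k),cv2.minAreaRect(k), cv2.boxPoints(cv2.minAreaRect(k)).round(1).tolist())
E
```

```text
T blue 94.5 (99, 216, 12, 13) ((104.5, 222.0), (12.0, 11.0), 90.0) [[99.0, 216.0], [110.0, 216.0], [110.0, 228.0], [99.0, 228.0]]
T blue 485.5 (0, 158, 33, 26) ((14.950002670288086, 170.35000610351562), (15.811388969421387, 36.36619186401367), 71.56505584716797) [[-4.800000190734863, 168.60000610351562], [29.700000762939453, 157.10000610351562], [34.70000076293945, 172.10000610351562], [0.20000000298023224, 183.60000610351562]]
T white 61.5 (225, 350, 17, 17) ((230.9047088623047, 355.0788269042969), (9.264859199523926, 20.615528106689453), 39.09385681152344) [[220.8000030517578, 360.20001220703125], [233.8000030517578, 344.20001220703125], [241.0, 350.0], [228.0, 366.0]]
T white 928.0 (241, 228, 39, 29) ((259.7301330566406, 241.95135498046875), (26.60759925842285, 37.25063705444336), 86.18592071533203) [[240.3000030517578, 229.89999389648438], [277.3999938964844, 227.39999389648438], [279.20001220703125, 254.0], [242.0, 256.5]]
T white 1509.0 (471, 214, 41, 47) ((492.00775146484375, 236.9384765625), (43.41215515136719, 41.05549621582031), 7.125016689300537) [[467.8999938964844, 254.6
[... 27040 characters left out ...]
984741211]]
S white 182.0 (418, 31, 24, 23) ((433.23663330078125, 38.45730209350586), (23.706539154052734, 20.416309356689453), 27.64597511291504) [[418.0, 42.0], [427.5, 23.899999618530273], [448.5, 34.900001525878906], [439.0, 53.0]]
S white 2590.0 (327, 0, 81, 65) ((367.9888610839844, 30.318195343017578), (78.98333740234375, 63.892730712890625), 3.317781448364258) [[326.70001220703125, 59.900001525878906], [330.3999938964844, -3.9000000953674316], [409.29998779296875, 0.699999988079071], [405.6000061035156, 64.5]]
S white 40.5 (362, 0, 15, 12) ((369.0000305175781, 3.0000147819519043), (8.485280990600586, 14.142135620117188), 45.0) [[361.0, 5.0], [371.0, -5.0], [377.0, 1.0], [367.0, 11.0]]
```

View pics/c1.png

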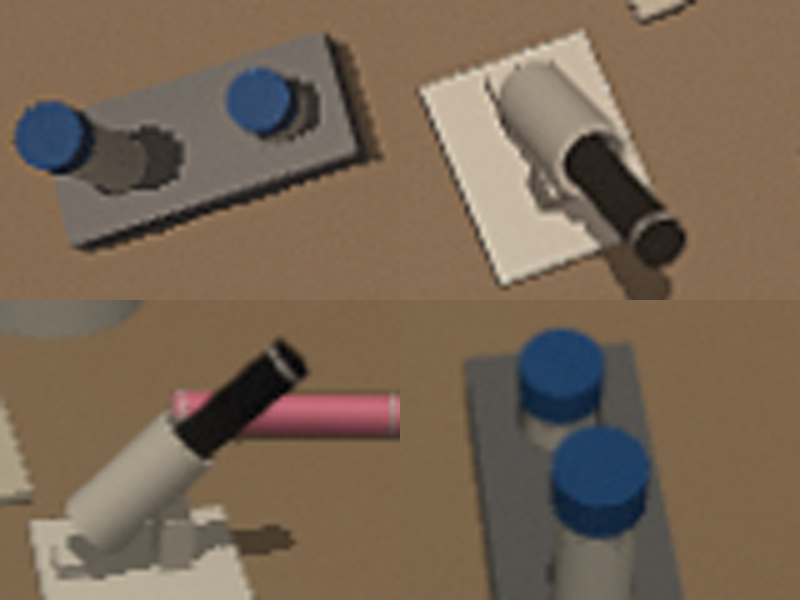

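The crops confirm both targets. The black lamp is in the sleeve, with its tail at top (352,199) and side (288,112). The tall tube is in the left pocket, with its cap at top (105,222) and side (270,294); the jar is the short one at (148,215).

```bash
python3 - <<'E'
from h import *
np.set_printoptions(precision=4,suppress=True)
T=np.load('top0.npy',allow_pickle=True).item(); S=np.load('side0.npy',allow_pickle=True).item()
P=lambda *a:print(*a)
P('cap',onz(T,105,222,.125),onz(S,270,294,.125),tri(T,(105,222),S,(270,294)))
P('jar',onz(T,147.3,215,.067))
r=[onz(T,*p,.03) for p in((160,202),(167,226),(110,244))]; P('rack',r,'c',(r[0]+r[2])/2,np.linalg.norm(r[0]-r[1]),np.linalg.norm(r[1]-r[2]))
c=[onz(T,*p,.01) for p in((240.3,229.9),(277.4,227.4),(279.2,254.),(242,256.5))]; P('cradle',c,np.mean(c,0))
P(np.linalg.norm(c[0]-c[1]),np.linalg.norm(c[1]-c[2]))
# vertices via side
h=[onz(T,*p,.01) for p in((303.6,167.6),(336.4,156),(320,207))]; P('holder',h,'c',(h[1]+h[2])/2,np.linalg.norm(h[0]-h[1]),np.linalg.norm(h[0]-h[2]),'xdir',(h[0]-h[2])/np.linalg.norm(h[0]-h[2]))
t=tri(T,(352,198.6),S,(288,112)); m=tri(T,(339,180.6),S,(269,127.4)); P('tail',t,'mouth',m,(t[0]-m[0]),np.linalg.norm(t[0]-m[0]))
P(cv2.Rodrigues(T['rvec'])[0] if 0 else '')
E
```

```text
cap [0.5402 0.3277 0.125 ] [0.541  0.3281 0.125 ] (array([0.5407, 0.3278, 0.1244]), np.float64(0.000697659247332365))
jar [0.5577 0.2385 0.067 ]
rack [array([0.597 , 0.2122, 0.03  ]), array([0.5298, 0.1977, 0.03  ]), array([0.4994, 0.3531, 0.03  ])] c [0.5482 0.2826 0.03  ] 0.06872994038987458 0.1583302840273973
cradle [array([0.4995, 0.0066, 0.01  ]), array([ 0.4942, -0.093 ,  0.01  ]), array([ 0.4233, -0.0883,  0.01  ]), array([0.4287, 0.01  , 0.01  ])] [ 0.4614 -0.0412  0.01  ]
0.09969540524922203 0.07104846388493836
holder [array([ 0.6517, -0.1881,  0.01  ]), array([ 0.6745, -0.2856,  0.01  ]), array([ 0.5354, -0.2157,  0.01  ])] c [ 0.605  -0.2506  0.01  ] 0.1001656087329737 0.1195565933649478 xdir [0.9729 0.231  0.    ]
tail (array([ 0.5229, -0.2705,  0.1388]), np.float64(5.630179699827432e-05)) mouth (array([ 0.5778, -0.2577,  0.0944]), np.float64(0.0077431311318275405)) [-0.0549 -0.0128  0.0444] 0.0717610969476306
```

Everything agrees with the given sizes. The plan is to grip the tube's cap with the tool leaning 50° left, then turn it 90° about the closing axis. That lays it with the cap end beyond the +y saddle. I'll then grip the lamp's tail along its own axis.

```bash
cat >> h.py <<'E'
from scipy.spatial.transform import Rotation as Ro
np.set_printoptions(precision=4,suppress=True)
yc=np.array([.0537,.9986,0]); cx=np.array([.9986,-.0537,0])
def pose(t,y):
    t=t/np.linalg.norm(t); y=y-t*(y@t); y/=np.linalg.norm(y); return Ro.from_matrix(np.c_[np.cross(y,t),y,t])
def lean(deg): # tool z leans toward +yc by deg
    a=np.radians(deg); return np.sin(a)*yc-np.cos(a)*np.array([0,0,1.])
def delta(P,R):
    s=get_state(); q=s['ee_rot']; c=Ro.from_quat([q[1],q[2],q[3],q[0]])
    rv=(R*c.inv()).as_rotvec()
    print('t%.1f pos'%s['clock'],s['position'],'tz',c.as_matrix()[:,2],'ty',c.as_matrix()[:,1],'q',s['qpos'].round(2),'F',s['contact_force'].round(1),'M',s['moment'].round(2),'w %.4f g %.1f'%(s['width'],s['gripper_force']))
    print('  lin',np.array(P)-s['position'],'rot',rv,'deg %.1f'%np.degrees(np.linalg.norm(rv)))
tube=np.array([.5405,.328,0])
E
python3 - <<'E'
from h import *
delta([.35,-.2,.26],pose(lean(0),cx))
E
```

```text
t0.1 pos [ 0.1714 -0.5484  0.2305] tz [-0.0003  0.0016 -1.    ] ty [ 0.2981 -0.9545 -0.0016] q [-1.39  0.28  1.51  0.    1.36 -0.12] F [-0.1  0.   1.1] M [-0.03  0.03  0.03] w 0.0852 g 0.0
  lin [0.1786 0.3484 0.0295] rot [-0.0013 -0.0012  1.2143] deg 69.6
```

Emit:
send_rows([
  {"gripper":-1,"linear":[0.02,0.044,0.012],"delta_rot":[0,0,0.145]},
  {"gripper":-1,"linear":[0.045,0.088,0.024],"delta_rot":[0,0,0.29]},
  {"gripper":-1,"linear":[0.067,0.13,0.03],"delta_rot":[0,0,0.435]},
  {"gripper":-1,"linear":[0.09,0.174,0.03],"delta_rot":[0,0,0.58]},
  {"gripper":-1,"linear":[0.112,0.218,0.03],"delta_rot":[0,0,0.725]},
  {"gripper":-1,"linear":[0.134,0.26,0.03],"delta_rot":[0,0,0.87]},
  {"gripper":-1,"linear":[0.156,0.304,0.03],"delta_rot":[0,0,1.015]},
  {"gripper":-1,"linear":[0.179,0.348,0.03],"delta_rot":[0,0,1.16]},
])

```text
clock: 0.9
position: [0.3506, -0.1989, 0.2612]
ee_rot: [0.0, 0.743, 0.67, 0.0]
contact_force: [1.1, -0.9, 0.3]
width: 0.0857
gripper_force: 0.0
```

```bash
python3 - <<'E'
from h import *
G=tube+[0,0,.117]; R=pose(lean(50),cx); 
delta(G+.019*lean(50)-.10*lean(50),R)
E
```

```text
t0.9 pos [ 0.3506 -0.1989  0.2612] tz [ 0.0002  0.     -1.    ] ty [ 0.9947 -0.1027  0.0002] q [-0.69 -0.01  1.77  0.    1.38 -0.59] F [ 1.1 -0.9  0.3] M [-0.01 -0.08  0.02] w 0.0857 g 0.0
  lin [ 0.1865  0.465  -0.0921] rot [ 0.8701 -0.0681  0.046 ] deg 50.1
```

Emit:
send_rows([
  {"gripper":-1,"linear":[0.018,0.045,0],"delta_rot":[0.1,0,0]},
  {"gripper":-1,"linear":[0.036,0.09,0],"delta_rot":[0.2,-0.01,0.01]},
  {"gripper":-1,"linear":[0.054,0.135,0],"delta_rot":[0.31,-0.02,0.02]},
  {"gripper":-1,"linear":[0.072,0.18,0],"delta_rot":[0.42,-0.03,0.02]},
  {"gripper":-1,"linear":[0.09,0.225,0],"delta_rot":[0.53,-0.04,0.03]},
  {"gripper":-1,"linear":[0.11,0.27,0],"delta_rot":[0.64,-0.05,0.03]},
  {"gripper":-1,"linear":[0.13,0.315,0],"delta_rot":[0.75,-0.06,0.04]},
  {"gripper":-1,"linear":[0.148,0.36,0],"delta_rot":[0.87,-0.068,0.046]},
])

```text
clock: 1.7
position: [0.4995, 0.1606, 0.2617]
ee_rot: [-0.292, 0.659, 0.621, 0.308]
contact_force: [-0.0, 0.5, -0.3]
width: 0.0855
gripper_force: 0.0
```

```bash
python3 - <<'E'
from h import *
G=tube+[0,0,.117]; R=pose(lean(50),cx); 
delta(G+.019*lean(50)-.10*lean(50),R)
E
```

```text
t1.7 pos [0.4995 0.1606 0.2617] tz [ 0.0423  0.7671 -0.6401] ty [ 0.9984 -0.0573 -0.0028] q [-0.38  0.24  1.82  0.82  1.48 -0.58] F [-0.   0.5 -0.3] M [-0.31  0.01 -0.02] w 0.0855 g 0.0
  lin [ 0.0377  0.1055 -0.0926] rot [-0.0036 -0.0026  0.0036] deg 0.3
```

Emit:
send_rows([
  {"gripper":-1,"linear":[0.012,0.035,-0.03],"delta_rot":[0,0,0]},
  {"gripper":-1,"linear":[0.025,0.07,-0.06],"delta_rot":[0,0,0]},
  {"gripper":-1,"linear":[0.038,0.105,-0.092],"delta_rot":[0,0,0]},
  {"gripper":-1,"linear":[0.038,0.105,-0.092],"delta_rot":[0,0,0]},
])

```text
clock: 2.1
position: [0.534, 0.2672, 0.1651]
ee_rot: [-0.295, 0.659, 0.622, 0.303]
contact_force: [-0.8, -0.6, -0.6]
width: 0.0858
gripper_force: 0.0
```

```bash
python3 - <<'E'
from h import *
G=tube+[0,0,.117]; R=pose(lean(50),cx); 
delta(G+.019*lean(50),R)
T,S=snap('top'),snap('side')
cv2.imwrite('pics/pre.png',np.hstack([cv2.resize(T['pixels'][160:260,60:190],None,fx=3,fy=3),cv2.resize(S['pixels'][210:360,200:350],None,fx=2.6,fy=2)]))
E
```

```text
t2.1 pos [0.534  0.2672 0.1651] tz [ 0.0325  0.7651 -0.643 ] ty [ 0.9985 -0.0526 -0.0122] q [-0.16  0.39  1.89  0.95  1.21 -0.62] F [-0.8 -0.6 -0.6] M [-0.4   0.05  0.05] w 0.0858 g 0.0
  lin [ 0.0073  0.0754 -0.0603] rot [-0.0002 -0.0122 -0.0011] deg 0.7
```

View pics/pre.png

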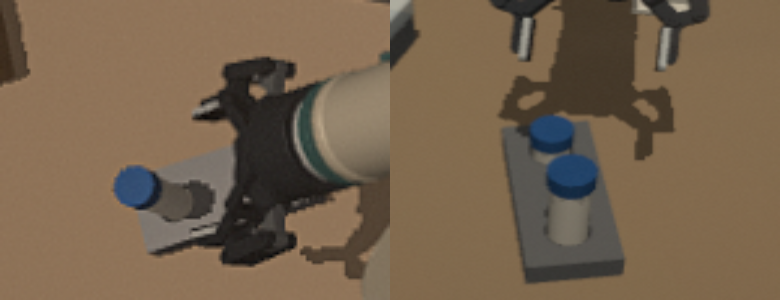

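The tube's cap (top crop (138,187)) is midway between the open fingers. I'm letting the arm settle before going in.

Emit:
send_rows([
  {"gripper":-1,"linear":[0,0.02,-0.016],"delta_rot":[0,0,0]},
  {"gripper":-1,"linear":[0.003,0.03,-0.025],"delta_rot":[0,0,0]},
  {"gripper":-1,"linear":[0.003,0.03,-0.025],"delta_rot":[0,0,0]},
])

```text
clock: 2.5
position: [0.5393, 0.2941, 0.1442]
ee_rot: [-0.292, 0.659, 0.622, 0.306]
contact_force: [-0.1, -0.4, -0.2]
width: 0.0853
gripper_force: 0.0
```

```bash
python3 - <<'E'
from h import *
G=tube+[0,0,.117]; R=pose(lean(50),cx); 
delta(G+.019*lean(50),R)
E
```

```text
t2.5 pos [0.5393 0.2941 0.1442] tz [ 0.0406  0.7648 -0.643 ] ty [ 0.9984 -0.0567 -0.0045] q [-0.1   0.42  1.91  1.    1.14 -0.64] F [-0.1 -0.4 -0.2] M [-0.44  0.07  0.  ] w 0.0853 g 0.0
  lin [ 0.0019  0.0484 -0.0394] rot [ 0.     -0.0045  0.0031] deg 0.3
```

Emit:
send_rows([
  {"gripper":-1,"linear":[0.001,0.016,-0.013],"delta_rot":[0,0,0]},
  {"gripper":-1,"linear":[0.002,0.032,-0.026],"delta_rot":[0,0,0]},
  {"gripper":-1,"linear":[0.002,0.048,-0.039],"delta_rot":[0,0,0]},
  {"gripper":-1,"linear":[0.002,0.048,-0.039],"delta_rot":[0,0,0]},
  {"gripper":-0.3,"linear":[0.002,0.048,-0.039],"delta_rot":[0,0,0]},
  {"gripper":0.3,"linear":[0.002,0.048,-0.039],"delta_rot":[0,0,0]},
], newtons=40)

```text
clock: 3.1
position: [0.5425, 0.3412, 0.1064]
ee_rot: [-0.291, 0.659, 0.622, 0.307]
contact_force: [0.5, 0.8, 0.3]
width: 0.0592
gripper_force: 0.0
```

Emit:
send_rows([
  {"gripper":1,"linear":[0,0,0],"delta_rot":[0,0,0]},
  {"gripper":1,"linear":[0,0,0],"delta_rot":[0,0,0]},
  {"gripper":1,"linear":[0,0,0],"delta_rot":[0,0,0]},
  {"gripper":1,"linear":[0,0,0],"delta_rot":[0,0,0]},
  {"gripper":1,"linear":[0,0,0],"delta_rot":[0,0,0]},
], newtons=40)

```text
clock: 3.6
position: [0.5421, 0.3422, 0.1062]
ee_rot: [-0.291, 0.659, 0.622, 0.307]
contact_force: [0.6, -1.3, 5.3]
width: 0.0317
gripper_force: 39.8
```

```bash
python3 - <<'E'
from h import *
G=tube+[0,0,.117]; R=pose(lean(50),cx); 
delta(G+.019*lean(50),R)
E
```

```text
t3.6 pos [0.5421 0.3422 0.1062] tz [ 0.0423  0.7655 -0.642 ] ty [ 0.9983 -0.0576 -0.0029] q [-0.01  0.48  1.93  1.09  1.04 -0.69] F [ 0.6 -1.3  5.3] M [ 0.07 -0.1  -0.1 ] w 0.0317 g 39.8
  lin [-0.0008  0.0003 -0.0014] rot [-0.0011 -0.0029  0.0039] deg 0.3
```

```bash
python3 - <<'E'
from h import *
T,S=snap('top'),snap('side')
cv2.imwrite('pics/grip.png',np.hstack([cv2.resize(T['pixels'][180:260,80:160],(400,400)),cv2.resize(S['pixels'][250:350,220:320],(400,400))]))
E
```

```text
(no output)
```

View pics/grip.png

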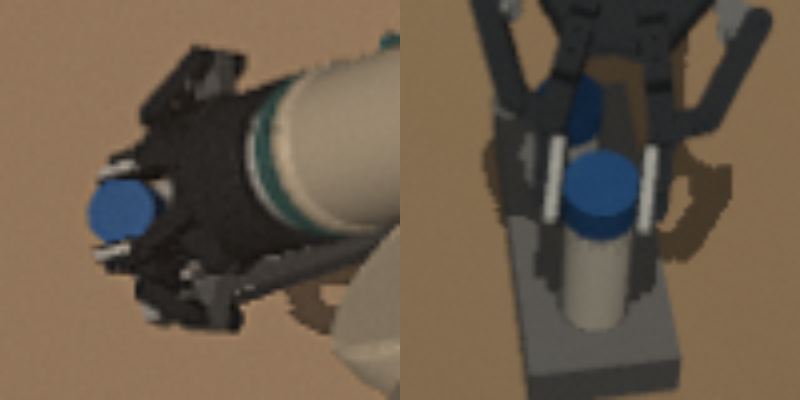

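The pads (side crop x≈555 and 648) hold the cap squarely, and the tube still stands straight in its pocket. I'm lifting it now.

Emit:
send_rows([
  {"gripper":1,"linear":[0,0,0.003],"delta_rot":[0,0,0]},
  {"gripper":1,"linear":[0,0,0.008],"delta_rot":[0,0,0]},
  {"gripper":1,"linear":[0,0,0.016],"delta_rot":[0,0,0]},
  {"gripper":1,"linear":[0,0,0.026],"delta_rot":[0,0,0]},
  {"gripper":1,"linear":[0,0,0.038],"delta_rot":[0,0,0]},
  {"gripper":1,"linear":[0,0,0.055],"delta_rot":[0,0,0]},
  {"gripper":1,"linear":[0,0,0.075],"delta_rot":[0,0,0]},
  {"gripper":1,"linear":[0,0,0.085],"delta_rot":[0,0,0]},
], newtons=50)

```text
clock: 4.5
position: [0.5418, 0.3423, 0.1929]
ee_rot: [-0.291, 0.659, 0.622, 0.307]
contact_force: [-0.5, -0.3, -0.3]
width: 0.0315
gripper_force: 49.5
```

```bash
cat >> h.py <<'E'
seat=np.array([.4614,-.0412,.042])
def place(dz,off=.062): return seat+off*yc+[0,0,dz]+.019*lean(-40)
E
python3 - <<'E'
from h import *
delta(place(.10),pose(lean(-40),cx))
E
```

```text
t4.5 pos [0.5418 0.3423 0.1929] tz [ 0.0427  0.7653 -0.6423] ty [ 0.9984 -0.0566 -0.0012] q [-0.01  0.36  1.85  1.    1.15 -0.49] F [-0.5 -0.3 -0.3] M [-0.43  0.02 -0.01] w 0.0315 g 49.5
  lin [-0.0778 -0.3338 -0.0655] rot [-1.5691  0.0858  0.0032] deg 90.0
```

Emit:
send_rows([
  {"gripper":1,"linear":[0,0,0.02],"delta_rot":[-0.05,0,0]},
  {"gripper":1,"linear":[0,-0.01,0.04],"delta_rot":[-0.15,0.01,0]},
  {"gripper":1,"linear":[-0.01,-0.03,0.05],"delta_rot":[-0.27,0.015,0]},
  {"gripper":1,"linear":[-0.02,-0.06,0.05],"delta_rot":[-0.39,0.02,0]},
  {"gripper":1,"linear":[-0.03,-0.1,0.05],"delta_rot":[-0.51,0.03,0]},
  {"gripper":1,"linear":[-0.04,-0.14,0.05],"delta_rot":[-0.63,0.035,0]},
  {"gripper":1,"linear":[-0.05,-0.18,0.05],"delta_rot":[-0.75,0.04,0]},
  {"gripper":1,"linear":[-0.055,-0.21,0.05],"delta_rot":[-0.87,0.048,0]},
])

```text
clock: 5.3
position: [0.4853, 0.1299, 0.2416]
ee_rot: [0.001, 0.728, 0.685, -0.002]
contact_force: [-0.1, -0.5, -1.3]
width: 0.0313
gripper_force: 49.5
```

```bash
python3 - <<'E'
from h import *
delta(place(.08),pose(lean(-40),cx))
E
```

```text
t5.3 pos [0.4853 0.1299 0.2416] tz [-0.0006 -0.004  -1.    ] ty [ 0.9981 -0.0612 -0.0004] q [ 0.13  0.16  1.63 -0.    1.35  0.19] F [-0.1 -0.5 -1.3] M [ 0.07 -0.01  0.03] w 0.0313 g 49.5
  lin [-0.0213 -0.1213 -0.1342] rot [-0.693   0.0395  0.0074] deg 39.8
```

Emit:
send_rows([
  {"gripper":1,"linear":[-0.003,-0.015,-0.01],"delta_rot":[-0.11,0.006,0.001]},
  {"gripper":1,"linear":[-0.006,-0.035,-0.025],"delta_rot":[-0.22,0.012,0.002]},
  {"gripper":1,"linear":[-0.01,-0.06,-0.045],"delta_rot":[-0.34,0.019,0.004]},
  {"gripper":1,"linear":[-0.014,-0.085,-0.07],"delta_rot":[-0.46,0.026,0.005]},
  {"gripper":1,"linear":[-0.018,-0.105,-0.1],"delta_rot":[-0.58,0.033,0.006]},
  {"gripper":1,"linear":[-0.021,-0.121,-0.12],"delta_rot":[-0.693,0.04,0.007]},
  {"gripper":1,"linear":[-0.021,-0.121,-0.134],"delta_rot":[-0.693,0.04,0.007]},
  {"gripper":1,"linear":[-0.021,-0.121,-0.134],"delta_rot":[-0.693,0.04,0.007]},
])

```text
clock: 6.1
position: [0.4645, 0.0116, 0.1047]
ee_rot: [0.231, 0.682, 0.648, -0.248]
contact_force: [-0.1, -0.4, -0.1]
width: 0.0315
gripper_force: 49.6
```

```bash
python3 - <<'E'
from h import *
T,S=snap('top'),snap('side')
delta(place(.04),pose(lean(-40),cx))
cv2.imwrite('pics/above.png',np.hstack([cv2.resize(T['pixels'][200:280,210:290],(400,400)),cv2.resize(S['pixels'][150:250,260:360],(400,400))]))
E
```

```text
t6.2 pos [0.4664 0.0114 0.1073] tz [-0.0344 -0.6364 -0.7706] ty [ 0.9985 -0.054  -0.    ] q [ 0.34  0.42  1.87 -0.67  1.24  0.75] F [0.1 0.4 0.2] M [ 0.34 -0.05  0.04] w 0.0317 g 49.6
  lin [-0.0023 -0.0029 -0.0399] rot [-0.0071  0.0004  0.0003] deg 0.4
```

View pics/above.png

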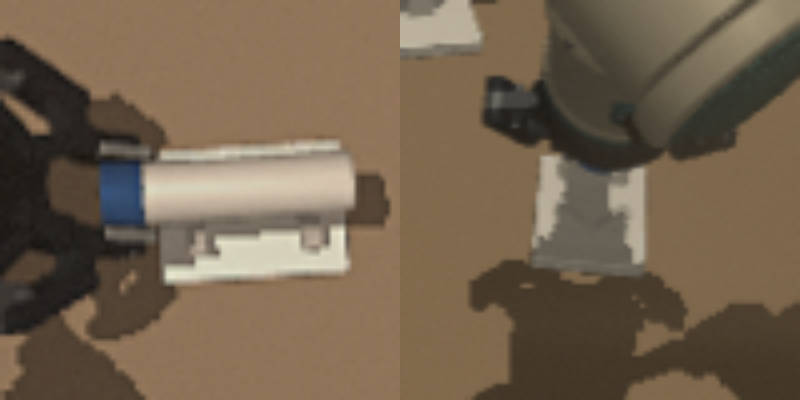

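The tube hangs level over the cradle. In the top crop the cap end is at (100,193) and the bottom end at (355,185). I'll check these with rays at the tube's height.

```bash
python3 - <<'E'
from h import *
T=snap('top'); p=T['pixels']; s=get_state()
g=s['position']-.019*lean(-40); print('grasp',g)
f=lambda x,y:(210+x/5,200+y/5)
# silhouette midline seen from camera: use axis height
for nm,q in(('capend',(100,193)),('cap/body',(146,191)),('bottom',(355,184))):
    print(nm,onz(T,*f(*q),g[2]))
e=seat+np.array([0,0,g[2]-.042]); print('want bottom',e-.05*yc,'cap/body',e+.05*yc,'capend',e+.07*yc); print(proj(T,[e-.05*yc,e+.05*yc,e+.07*yc]))
E
```

```text
grasp [0.4674 0.0235 0.1224]
capend [0.4655 0.0302 0.1224]
cap/body [0.4639 0.0084 0.1224]
bottom [ 0.4552 -0.0903  0.1224]
want bottom [ 0.4587 -0.0911  0.1224] cap/body [0.4641 0.0087 0.1224] capend [0.4652 0.0287 0.1224]
[[281.1526 235.284 ]
 [239.0712 238.1258]
 [230.6443 238.6813]]
```

Emit:
send_rows([
  {"gripper":1,"linear":[-0.001,-0.001,-0.015],"delta_rot":[0,0,0]},
  {"gripper":1,"linear":[-0.001,-0.002,-0.035],"delta_rot":[0,0,0]},
  {"gripper":1,"linear":[-0.001,-0.002,-0.055],"delta_rot":[0,0,0]},
  {"gripper":1,"linear":[-0.001,-0.002,-0.065],"delta_rot":[0,0,0]},
  {"gripper":1,"linear":[-0.001,-0.002,-0.07],"delta_rot":[0,0,0]},
  {"gripper":1,"linear":[-0.001,-0.002,-0.07],"delta_rot":[0,0,0]},
])

```text
clock: 6.85
position: [0.4645, 0.009, 0.0362]
ee_rot: [0.233, 0.682, 0.647, -0.247]
contact_force: [-0.0, 0.5, -0.7]
width: 0.0311
gripper_force: 49.6
```

```bash
python3 - <<'E'
from h import *
delta(place(0),pose(lean(-40),cx))
E
```

```text
t6.8 pos [0.4645 0.009  0.0362] tz [-0.036  -0.6378 -0.7694] ty [ 0.9986 -0.0536 -0.0023] q [ 0.34  0.52  1.94 -0.72  1.11  0.86] F [-0.   0.5 -0.7] M [ 0.42 -0.02  0.03] w 0.0311 g 49.6
  lin [-0.0004 -0.0005 -0.0088] rot [-0.0053 -0.002  -0.0001] deg 0.3
```

Emit:
send_rows([
  {"gripper":1,"linear":[0,0,-0.002],"delta_rot":[0,0,0]},
  {"gripper":1,"linear":[0,0,-0.004],"delta_rot":[0,0,0]},
  {"gripper":1,"linear":[0,0,-0.006],"delta_rot":[0,0,0]},
  {"gripper":1,"linear":[0,0,-0.006],"delta_rot":[0,0,0]},
], newtons=30)

```text
clock: 7.25
position: [0.4644, 0.0091, 0.0305]
ee_rot: [0.233, 0.682, 0.647, -0.247]
contact_force: [-0.9, 0.2, 0.5]
width: 0.0315
gripper_force: 49.6
```

Emit:
send_rows([
  {"gripper":1,"linear":[0,0,-0.001],"delta_rot":[0,0,0]},
  {"gripper":1,"linear":[0,0,-0.002],"delta_rot":[0,0,0]},
  {"gripper":1,"linear":[0,0,-0.002],"delta_rot":[0,0,0]},
])

```text
clock: 7.55
position: [0.4645, 0.009, 0.0296]
ee_rot: [0.234, 0.682, 0.647, -0.248]
contact_force: [-1.4, 4.2, 8.5]
width: 0.0316
gripper_force: 50.5
```

Emit:
send_rows([
  {"gripper":0.24,"linear":[0,0,0],"delta_rot":[0,0,0]},
  {"gripper":0.2,"linear":[0,0,0],"delta_rot":[0,0,0]},
  {"gripper":0.1,"linear":[0,0,0],"delta_rot":[0,0,0]},
  {"gripper":-0.1,"linear":[0,0,0],"delta_rot":[0,0,0]},
  {"gripper":-0.5,"linear":[0,0,0],"delta_rot":[0,0,0]},
  {"gripper":-0.5,"linear":[0,0,0],"delta_rot":[0,0,0]},
], newtons=20)

```text
clock: 8.15
position: [0.4645, 0.0091, 0.0282]
ee_rot: [0.233, 0.682, 0.647, -0.247]
contact_force: [0.6, -0.1, 0.0]
width: 0.0638
gripper_force: 0.0
```

Emit:
send_rows([
  {"gripper":-0.5,"linear":[0,0.006,0.008],"delta_rot":[0,0,0]},
  {"gripper":-0.5,"linear":[0.001,0.02,0.024],"delta_rot":[0,0,0]},
  {"gripper":-0.5,"linear":[0.002,0.04,0.048],"delta_rot":[0,0,0]},
  {"gripper":-1,"linear":[0.003,0.065,0.08],"delta_rot":[0,0,0]},
  {"gripper":-1,"linear":[0.004,0.085,0.11],"delta_rot":[0,0,0]},
  {"gripper":-1,"linear":[0.005,0.1,0.14],"delta_rot":[0,0,0]},
  {"gripper":-1,"linear":[0.005,0.11,0.17],"delta_rot":[0,0,0]},
])

```text
clock: 8.85
position: [0.4694, 0.1207, 0.2001]
ee_rot: [0.233, 0.682, 0.648, -0.246]
contact_force: [0.4, 0.7, 0.1]
width: 0.0851
gripper_force: 0.0
```

```bash
python3 - <<'E'
from h import *
T,S=snap('top'),snap('side')
delta(place(0),pose(lean(-40),cx))
cv2.imwrite('pics/laid.png',np.hstack([cv2.resize(T['pixels'][200:280,210:290],(400,400)),cv2.resize(S['pixels'][150:250,260:360],(400,400))]))
print(proj(T,[seat-.05*yc,seat+.05*yc,seat+.07*yc]),proj(S,[seat-.05*yc,seat+.05*yc,seat+.07*yc]))
E
```

```text
t8.9 pos [0.4714 0.1214 0.2023] tz [-0.0284 -0.6349 -0.7721] ty [ 0.9987 -0.0514  0.0056] q [ 0.52  0.39  1.63 -0.57  1.54  0.71] F [ 0.2 -0.2  0.1] M [ 0.28  0.02 -0.01] w 0.0855 g 0.0
  lin [-0.0073 -0.1129 -0.1749] rot [-0.0091  0.006  -0.0023] deg 0.6
[[279.1768 239.1952]
 [240.4811 241.8133]
 [232.7327 242.3251]] [[309.1077 180.3117]
 [307.7073 206.0715]
 [307.3962 211.7053]]
```

View pics/laid.png

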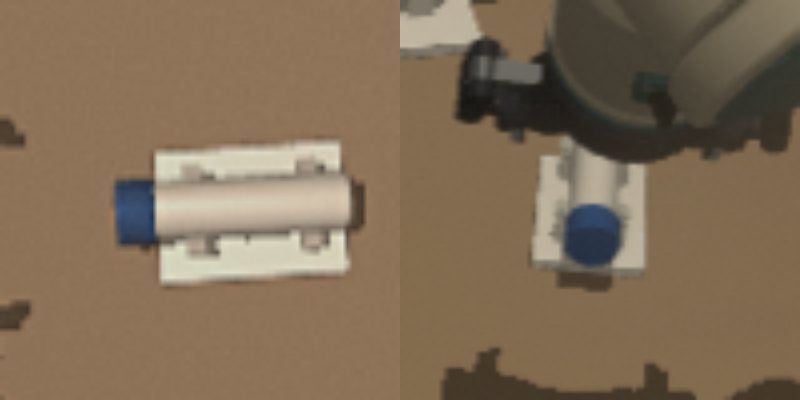

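The tube lies on both saddles. The bottom end in the top crop is at (352,200) against (346,196) expected, within about 3 mm. Next is the lamp.

```bash
cat >> h.py <<'E'
d=np.array([-.688,-.163,.707]); tail=np.array([.523,-.2703,.140]); hy=np.array([.231,-.973,0]); RL=pose(-d,hy)
E
python3 - <<'E'
from h import *
delta([.40,-.08,.30],pose(np.array([0,0,-1.]),hy))
delta(tail+.06*d,RL)
E
```

```text
t8.9 pos [0.4714 0.1214 0.2023] tz [-0.0284 -0.6349 -0.7721] ty [ 0.9987 -0.0514  0.0056] q [ 0.52  0.39  1.63 -0.57  1.54  0.71] F [ 0.2 -0.2  0.1] M [ 0.28  0.02 -0.01] w 0.0855 g 0.0
  lin [-0.0714 -0.2014  0.0977] rot [ 0.5697 -0.4671 -1.2302] deg 82.2
t8.9 pos [0.4714 0.1214 0.2023] tz [-0.0284 -0.6349 -0.7721] ty [ 0.9987 -0.0514  0.0056] q [ 0.52  0.39  1.63 -0.57  1.54  0.71] F [ 0.2 -0.2  0.1] M [ 0.28  0.02 -0.01] w 0.0855 g 0.0
  lin [ 0.0103 -0.4015 -0.0199] rot [ 1.2031 -0.9965 -1.0286] deg 107.2
```

Emit:
send_rows([
  {"gripper":-1,"linear":[-0.01,-0.01,0.03],"delta_rot":[0.05,-0.04,-0.11]},
  {"gripper":-1,"linear":[-0.02,-0.03,0.06],"delta_rot":[0.11,-0.09,-0.24]},
  {"gripper":-1,"linear":[-0.03,-0.06,0.09],"delta_rot":[0.17,-0.14,-0.37]},
  {"gripper":-1,"linear":[-0.04,-0.09,0.1],"delta_rot":[0.23,-0.19,-0.5]},
  {"gripper":-1,"linear":[-0.05,-0.12,0.1],"delta_rot":[0.29,-0.24,-0.63]},
  {"gripper":-1,"linear":[-0.06,-0.15,0.1],"delta_rot":[0.35,-0.29,-0.76]},
  {"gripper":-1,"linear":[-0.07,-0.18,0.1],"delta_rot":[0.41,-0.34,-0.89]},
  {"gripper":-1,"linear":[-0.07,-0.2,0.1],"delta_rot":[0.47,-0.385,-1.02]},
])

```text
clock: 9.75
position: [0.3976, -0.0819, 0.2983]
ee_rot: [0.041, 0.973, 0.222, -0.051]
contact_force: [0.1, 0.2, -0.1]
width: 0.0855
gripper_force: 0.0
```

```bash
python3 - <<'E'
from h import *
delta(tail+.07*d,RL)
E
```

```text
t9.8 pos [ 0.3976 -0.0819  0.2983] tz [-0.0804 -0.1032 -0.9914] ty [ 0.4369 -0.8977  0.0581] q [-0.27  0.02  1.66 -0.12  1.51  0.87] F [ 0.1  0.2 -0.1] M [ 0.07 -0.01 -0.04] w 0.0855 g 0.0
  lin [ 0.0772 -0.1998 -0.1088] rot [ 0.3548 -0.8334 -0.1785] deg 52.9
```

Emit:
send_rows([
  {"gripper":-1,"linear":[0,-0.025,0],"delta_rot":[0.05,-0.11,-0.02]},
  {"gripper":-1,"linear":[0,-0.055,0],"delta_rot":[0.1,-0.23,-0.05]},
  {"gripper":-1,"linear":[0,-0.09,0],"delta_rot":[0.15,-0.35,-0.075]},
  {"gripper":-1,"linear":[0.015,-0.13,-0.01],"delta_rot":[0.2,-0.47,-0.1]},
  {"gripper":-1,"linear":[0.035,-0.16,-0.025],"delta_rot":[0.25,-0.59,-0.126]},
  {"gripper":-1,"linear":[0.055,-0.185,-0.05],"delta_rot":[0.3,-0.71,-0.15]},
  {"gripper":-1,"linear":[0.07,-0.2,-0.08],"delta_rot":[0.355,-0.833,-0.178]},
  {"gripper":-1,"linear":[0.077,-0.2,-0.109],"delta_rot":[0.355,-0.833,-0.178]},
])

```text
clock: 10.55
position: [0.4743, -0.2839, 0.1857]
ee_rot: [-0.043, 0.918, 0.105, 0.379]
contact_force: [0.6, 0.4, 0.1]
width: 0.0855
gripper_force: 0.0
```

```bash
python3 - <<'E'
from h import *
T,S=snap('top'),snap('side')
delta(tail-.051*d,RL)
cv2.imwrite('pics/lpre.png',np.hstack([cv2.resize(T['pixels'][150:250,290:390],(400,400)),cv2.resize(S['pixels'][70:170,220:320],(400,400))]))
E
```

```text
t10.7 pos [ 0.4744 -0.2792  0.1846] tz [ 0.6836  0.1669 -0.7105] ty [ 0.2321 -0.9727 -0.0052] q [-1.16  0.18  2.07  0.97  1.   -0.42] F [0.5 0.3 0.4] M [-0.    0.29  0.02] w 0.0854 g 0.0
  lin [ 0.0837  0.0172 -0.0806] rot [-0.0041 -0.006  -0.0014] deg 0.4
```

View pics/lpre.png

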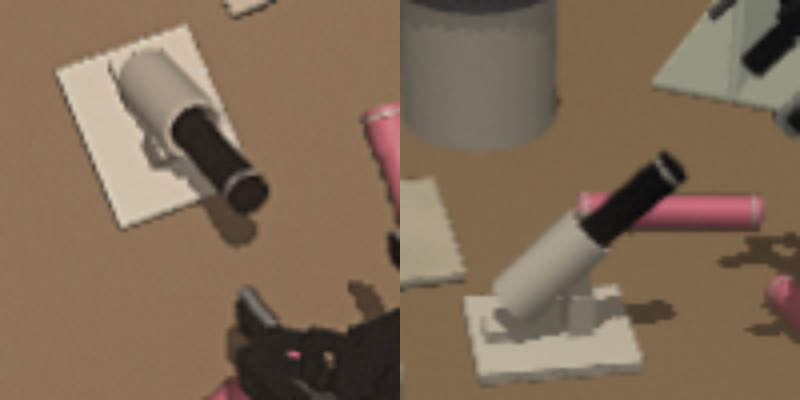

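```bash
python3 - <<'E'
from h import *
T,S=snap('top'),snap('side'); p=get_state()['position']; y=hy*.0425
P=[tail,tail-.07*d,tail+.07*d,p,p+y,p-y]
print((proj(T,P)-[290,150])*4); print((proj(S,P)-[220,70])*4+[400,0])
E
```

```text
[[248.1528 193.9238]
 [198.2313 139.9449]
 [304.642  255.2372]
 [301.6441 252.7991]
 [369.2896 226.8372]
 [232.8673 279.0674]]
[[671.9433 166.6337]
 [600.178  232.0192]
 [746.5446  98.8385]
 [744.2458  99.7882]
 [729.3422  72.0145]
 [760.0368 129.2745]]
```

The lamp's tail (top crop (247,192)) matches the computed position (248,194). The fingers straddle its axis, set back about 13 mm as they should be when open. I'm going in along the axis.

Emit:
send_rows([
  {"gripper":-1,"linear":[0.02,0.004,-0.019],"delta_rot":[0,0,0]},
  {"gripper":-1,"linear":[0.04,0.008,-0.038],"delta_rot":[0,0,0]},
  {"gripper":-1,"linear":[0.06,0.012,-0.057],"delta_rot":[0,0,0]},
  {"gripper":-1,"linear":[0.074,0.015,-0.071],"delta_rot":[0,0,0]},
  {"gripper":-1,"linear":[0.084,0.017,-0.081],"delta_rot":[0,0,0]},
  {"gripper":-1,"linear":[0.084,0.017,-0.081],"delta_rot":[0,0,0]},
])

```text
clock: 11.35
position: [0.5623, -0.2628, 0.11]
ee_rot: [-0.042, 0.917, 0.112, 0.38]
contact_force: [-0.0, 0.5, -0.5]
width: 0.0858
gripper_force: 0.0
```

Emit:
send_rows([
  {"gripper":-0.3,"linear":[0,0,0],"delta_rot":[0,0,0]},
  {"gripper":0.2,"linear":[0,0,0],"delta_rot":[0,0,0]},
  {"gripper":0.5,"linear":[0,0,0],"delta_rot":[0,0,0]},
  {"gripper":1,"linear":[0,0,0],"delta_rot":[0,0,0]},
  {"gripper":1,"linear":[0,0,0],"delta_rot":[0,0,0]},
  {"gripper":1,"linear":[0,0,0],"delta_rot":[0,0,0]},
  {"gripper":1,"linear":[0,0,0],"delta_rot":[0,0,0]},
], newtons=60)

```text
clock: 12.05
position: [0.56, -0.2632, 0.109]
ee_rot: [-0.043, 0.917, 0.11, 0.38]
contact_force: [-6.2, 0.9, 6.4]
width: 0.0246
gripper_force: 58.0
```

```bash
python3 - <<'E'
from h import *
delta(tail-.051*d,RL)
E
```

```text
t12.1 pos [ 0.56   -0.2632  0.109 ] tz [ 0.6876  0.1624 -0.7077] ty [ 0.2349 -0.972   0.0052] q [-0.96  0.35  2.09  1.2   0.78 -0.56] F [-6.2  0.9  6.4] M [0.34 0.37 0.41] w 0.0246 g 58.0
  lin [-0.0019  0.0012 -0.0051] rot [ 0.005   0.0004 -0.0043] deg 0.4
```

Emit:
send_rows([
  {"gripper":1,"linear":[-0.003,-0.001,0.003],"delta_rot":[0,0,0]},
  {"gripper":1,"linear":[-0.008,-0.002,0.008],"delta_rot":[0,0,0]},
  {"gripper":1,"linear":[-0.015,-0.004,0.015],"delta_rot":[0,0,0]},
  {"gripper":1,"linear":[-0.024,-0.006,0.025],"delta_rot":[0,0,0]},
])

```text
clock: 12.45
position: [0.5358, -0.2695, 0.1336]
ee_rot: [-0.043, 0.918, 0.11, 0.379]
contact_force: [1.4, 2.0, -1.8]
width: 0.0246
gripper_force: 58.7
```

Emit:
send_rows([
  {"gripper":1,"linear":[-0.01,-0.002,0.01],"delta_rot":[0,0,0]},
  {"gripper":1,"linear":[-0.02,-0.005,0.021],"delta_rot":[0,0,0]},
  {"gripper":1,"linear":[-0.03,-0.007,0.031],"delta_rot":[0,0,0]},
  {"gripper":1,"linear":[-0.04,-0.009,0.041],"delta_rot":[0,0,0]},
  {"gripper":1,"linear":[-0.05,-0.012,0.051],"delta_rot":[0,0,0]},
  {"gripper":1,"linear":[-0.06,-0.014,0.065],"delta_rot":[0,0,0]},
  {"gripper":1,"linear":[-0.065,-0.014,0.08],"delta_rot":[0,0,0]},
  {"gripper":1,"linear":[-0.065,-0.014,0.1],"delta_rot":[0,0,0]},
])

```text
clock: 13.25
position: [0.4698, -0.2844, 0.2336]
ee_rot: [-0.042, 0.918, 0.109, 0.379]
contact_force: [0.1, 0.2, -1.2]
width: 0.0247
gripper_force: 58.8
```

```bash
python3 - <<'E'
from h import *
delta(seat+[0,0,.215],pose(np.array([0,0,-1.]),hy))
T,S=snap('top'),snap('side')
cv2.imwrite('pics/lout.png',np.hstack([cv2.resize(T['pixels'][150:250,290:390],(400,400)),cv2.resize(S['pixels'][50:170,220:340],(400,400))]))
E
```

```text
t13.2 pos [ 0.4698 -0.2844  0.2336] tz [ 0.6862  0.1596 -0.7097] ty [ 0.2319 -0.9727  0.0055] q [-1.17  0.12  2.    0.91  1.08 -0.31] F [ 0.1  0.2 -1.2] M [-0.14  0.49 -0.01] w 0.0247 g 58.8
  lin [-0.0084  0.2432  0.0234] rot [-0.1759  0.7617 -0.0031] deg 44.8
```

View pics/lout.png

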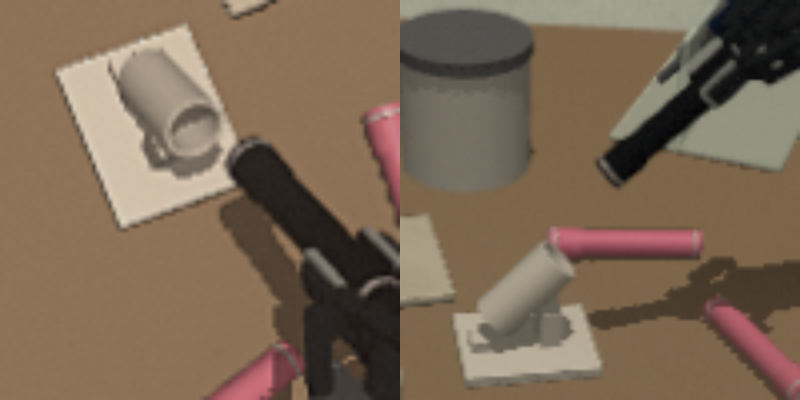

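The lamp is clear of the sleeve and straight in the grip. The lens is at top crop (243,153) and side crop (610,172). Next I measure the distance from TCP to lens.

```bash
python3 - <<'E'
from h import *
T,S=snap('top'),snap('side'); s=get_state(); p=s['position']; q=s['ee_rot']; t=Ro.from_quat([q[1],q[2],q[3],q[0]]).as_matrix()[:,2]
L,e=tri(T,(290+243/4,150+153/4),S,(220+210*.3,50+172*.3)); print(L,e,'along',(L-p)@t,'perp',(L-p)-t*((L-p)@t))
E
```

```text
[ 0.5394 -0.2613  0.1756] 0.0018839309440981124 along 0.0917316058992593 perp [0.0055 0.0085 0.0073]
```

Emit:
send_rows([
  {"gripper":1,"linear":[0,0.02,0.02],"delta_rot":[-0.02,0.09,0]},
  {"gripper":1,"linear":[0,0.05,0.04],"delta_rot":[-0.045,0.19,0]},
  {"gripper":1,"linear":[-0.002,0.085,0.05],"delta_rot":[-0.07,0.3,0]},
  {"gripper":1,"linear":[-0.004,0.12,0.05],"delta_rot":[-0.095,0.41,0]},
  {"gripper":1,"linear":[-0.006,0.155,0.05],"delta_rot":[-0.12,0.52,0]},
  {"gripper":1,"linear":[-0.008,0.19,0.05],"delta_rot":[-0.145,0.63,-0.001]},
  {"gripper":1,"linear":[-0.008,0.22,0.045],"delta_rot":[-0.17,0.73,-0.003]},
  {"gripper":1,"linear":[-0.008,0.243,0.04],"delta_rot":[-0.176,0.762,-0.003]},
])

```text
clock: 14.25
position: [0.4645, -0.0381, 0.2721]
ee_rot: [-0.001, 0.993, 0.119, -0.001]
contact_force: [0.1, -0.9, -1.6]
width: 0.0246
gripper_force: 58.9
```

Emit:
send_rows([
  {"gripper":1,"linear":[0,0,0],"delta_rot":[0,0,0]},
  {"gripper":1,"linear":[0,0,0],"delta_rot":[0,0,0]},
  {"gripper":1,"linear":[0,0,0],"delta_rot":[0,0,0]},
])

```text
clock: 14.55
position: [0.463, -0.0417, 0.2728]
ee_rot: [-0.001, 0.993, 0.117, 0.0]
contact_force: [0.3, 0.1, -1.6]
width: 0.0249
gripper_force: 58.9
```

```bash
python3 - <<'E'
from h import *
T,S=snap('top'),snap('side')
delta(seat+[0,0,.21],pose(np.array([0,0,-1.]),hy))
p=get_state()['position']
a=cv2.resize(T['pixels'][180:280,190:320],(520,400)); b=cv2.resize(S['pixels'][90:230,260:350],(270,420))[:400]
cv2.imwrite('pics/fin.png',np.hstack([a,b])); np.save('f.npy',[T,S],allow_pickle=True)
print((proj(S,[p-[0,0,.095],p,seat])-[260,90])*3+[520,0])
E
```

```text
t14.7 pos [ 0.4631 -0.042   0.2733] tz [ 0.0013  0.0014 -1.    ] ty [ 0.231 -0.973 -0.001] q [-0.24  0.08  1.65  0.    1.41  1.1 ] F [ 0.6 -0.5 -1.7] M [-0.01  0.02 -0.05] w 0.0245 g 58.9
  lin [-0.0017  0.0008 -0.0213] rot [-0.0014  0.0013  0.    ] deg 0.1
[[679.4343 172.7496]
 [692.2618  63.4839]
 [665.3139 308.1412]]
```

View pics/fin.png

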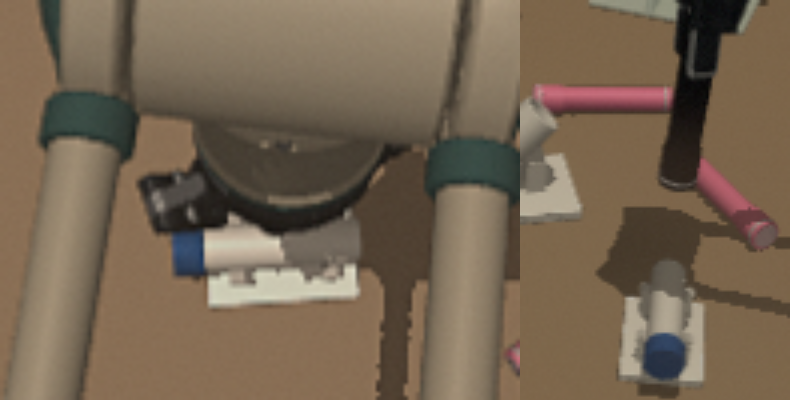

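The lamp hangs upright over the tube. The lens is at side crop (678,178) and the expected point is (679,173), so it sits about 98 mm below the TCP with no visible tilt. I'll lower about 2 cm and settle.

Emit:
send_rows([
  {"gripper":1,"linear":[-0.001,0.001,-0.006],"delta_rot":[0,0,0]},
  {"gripper":1,"linear":[-0.001,0.001,-0.012],"delta_rot":[0,0,0]},
  {"gripper":1,"linear":[-0.001,0.001,-0.017],"delta_rot":[0,0,0]},
  {"gripper":1,"linear":[-0.001,0.001,-0.02],"delta_rot":[0,0,0]},
  {"gripper":1,"linear":[-0.001,0.001,-0.02],"delta_rot":[0,0,0]},
  {"gripper":1,"linear":[-0.001,0.001,-0.02],"delta_rot":[0,0,0]},
  {"gripper":1,"linear":[-0.001,0.001,-0.02],"delta_rot":[0,0,0]},
  {"gripper":1,"linear":[-0.001,0.001,-0.02],"delta_rot":[0,0,0]},
])

```text
clock: 15.45
position: [0.4627, -0.0399, 0.2536]
ee_rot: [-0.001, 0.993, 0.117, 0.001]
contact_force: [0.3, -0.1, -1.0]
width: 0.0248
gripper_force: 58.9
```

```bash
python3 - <<'E'
from h import *
delta(seat+[0,0,.21],pose(np.array([0,0,-1.]),hy)); print(get_state()['qd'])
from rig import sign_off
print(sign_off())
E
```

```text
t15.4 pos [ 0.4627 -0.0399  0.2536] tz [ 0.0018  0.0014 -1.    ] ty [ 0.233  -0.9725 -0.0009] q [-0.24  0.09  1.68  0.    1.36  1.1 ] F [ 0.3 -0.1 -1. ] M [ 0.03 -0.01  0.  ] w 0.0248 g 58.9
  lin [-0.0013 -0.0013 -0.0016] rot [-0.0014  0.0018 -0.002 ] deg 0.2
[ 0.0022 -0.     -0.0004  0.0001  0.0017  0.001 ]
the job is handed in; nothing more can be done
None
```

I handed the job in at 15.4 s: the tube lies released on both saddles, and the lamp is held still and upright over its middle, with the lens about 10 cm above it by the camera and arm readings (no score came back).

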